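Third hand at the sign-foot jig

ROBOT

A 6-joint arm with a two-finger parallel gripper is mounted at the origin on the work surface; the furniture and walls round the work are solid. World frame = base frame: x ahead of the robot, y to its left, z up, the work surface at z = 0. Lengths are in m, angles in rad, forces in N, time in s.
With the tool pointing down it reaches from about 0.275 to 0.725 m from the base axis. Payload 5.6 kg.
Tool frame: the origin (TCP) lies on the front face of the gripper's body, between the roots of the fingers; the fingertips stand 73 mm ahead of it and the grasp point (between the pads) lies 54 mm ahead of it; z points along the fingers, y is the line along which they close (so a half turn about z gives the same grasp; the last joint's range is limited). The gripper opens to 85 mm and grips with 20 to 120 N. Pads are 22 mm wide; open, the fingers measure 114 mm over their backs; the gripper's body (76 mm by 85 mm) begins 54 mm behind the grasp point. The pads swing forward as they close: fully open they stand 13 mm farther back than shut.
Start: joints at [1.423, 0.255, 0.108, 0, -1.424, -0.285], TCP at [0.231, 0.499, 0.304] pointing down, gripper open.
Joint ranges: [-2.95, 2.95], [-1.21, 1.97], [-1.09, 1.5], [-2.87, 1.71], [-2.94, -0.07], [-3.05, 3.05]. Speed limits (rad/s): [2.57, 2.57, 3.14, 3.14, 3.14, 3.14].

INTERFACE

Orientations are given as a rotation vector (axis times angle).
In Python, from bench import r gives the robot as it stands. The module is installed in compiled form; this text tells all that it offers.
- The arm moves only by the tool play_rows, never from a script. Its argument "targets" is one flat list of numbers, 4 for each row, row after row: the shift along the tool's x, y, z in units of 30 mm (1.0 is 30 mm), then the turn about the tool's z in degrees. A call has 1 to 12 rows; each row shifts and turns the commanded pose from where the row before left it, along the tool's axes as they then stand; what a row does not reach is not made up. A row lasts 1/10 s, in which the tool goes at most 50 mm and 8.59 degrees, less where a joint would pass 70% of its speed; a pose out of reach is approached as far as the arm can. A call is refused whole if a number of a shift passes 1 or a number of a turn 8.59, either way. A call with a gripper value outside its range is refused whole. "grip" is the closure, from 0 (fully open) to 1 (shut), set as the call begins (left out, the last holds). The fingers move at their own pace and stop on an object; the grip force is fixed at half the most. Time passes only in rows, so rows that do not move let the fingers close. It gives the time, the measured TCP pose, the force, the opening and the grip force at its end, in the units of the state.
- r.get_state(): the state, without advancing time (a new reading comes with each control period).
- r.camera(name): name is "side" or "top" or "wrist"; returns (picture, depth): 420x560x3 uint8, red, green, blue; 420x560 float32, m along the optical axis (not along the pixel's ray), 0 where there is no reading.
- r.get_calibration(name): a dict with "K" (3x3 intrinsics, pixels), "origin" and "attitude" of the camera in the world. Camera axes: x right, y down, z forward; pixel columns grow to the right and rows downward; lengths in m; the calibration is good to about 2 mm. A picture is of the moment at which its call begins: read the wrist's pose just before it. get_calibration takes no time and is no camera call; for the wrist camera it gives the pose at the moment of the call.
- r.sign_off(): hands the job in; it is judged then, once.
The state is a dict: "time": time; "q": joint angles; "qvel": joint speeds; "tau": joint torques, N m; "position": TCP position; "orientation": TCP orientation; "contact_force": force on the tool from outside, world axes, zero at the start; "wrist_torque": the same for the moment, N m; "gripper_width": opening from 0.0 (shut) to 1.0 (fully open); "grip_force": force on a finger pad.
Only numpy, scipy, OpenCV 4.12 (cv2) and the standard library are available. Lean on these libraries where they do the work, as an engineer would, in place of code of your own. Each camera call takes 0.05 s, during which the arm holds its last target. There are 200 camera calls.

TASK

Pull the jig's bottom-hinged flap all the way down, stand the wooden sign foot upright on the jig bed in the middle of the fence with one of its wider sides against the fence, and let go of it. Then push the flap back up by its bow handle so that its sprung pad presses the foot flush against the fence with a steady 12 N or so (the spring a little over half squeezed), and finish while still holding the flap like that, so that a colleague can drive the screws. Never ram the foot hard into the fence, and leave the other things on the desk where they are.

Things in the scene. Friction and masses are not known exactly. Their poses are not given: they have to be found in the camera images.
- jig: holding jig, fixed to the desk. Origin on the desk directly under the flap's hinge axis, mid-width; x points from the hinge to the fence, y along the fence, z up. Bed: 130 mm wide (y), from x=-30 to x=92 mm, smooth laminate (friction 0.2), its top 10 mm above the desk. Nothing stands beside the place for the foot
- fence: upright plywood fence of the jig, 120 mm wide, 12 mm thick, its top 88 mm above the desk; origin at the middle of its underside on the bed; two steel screw bushes 24 mm apart mark its middle. Rigid
- fence_foot (a point): middle of the foot line of the fence's front face, on the bed's top: at x=70, y=0, z=10 mm of the jig; same axes as the jig. When the sign foot is home its origin is 20 mm in front of this point (-x)
- block: the sign foot: plain wooden block standing upright, loose, 40 mm (its x) by 48 mm (its y) by 75 mm tall, a groove 10 mm wide and deep along the top (along its y); origin at the middle of its underside; 0.1 to 0.23 kg. Its wider (48 mm) sides face +x and -x; either may go against the fence. Grip it across its 48 mm so that the fingers keep clear of the fence
- flap_hinge (a point): middle of the flap's hinge axis, which runs along the jig's y, 16 mm above the desk
- flap_handle (a point): centre of the handle's bar: round steel, 10 mm thick, along the jig's y, 70 mm free between its legs, 105 mm from the hinge axis, 38 mm free between bar and flap plate. Can be gripped from straight above, fingers closing along the jig's x, at any flap angle; it turns between the finger pads as the flap swings. With the foot loaded and the flap up keep finger tips above 90 mm
- flap (a joint): angle of the aluminium flap (plate 96 mm wide, 10 mm thick) from upright (rad): 0 upright, positive as it swings down towards the jig's -x, 1.2 fully down on its stop, -0.12 inner stop. Stiff hinge; past about 0.4 it falls open by itself. Handle bar at jig x = -105 mm*sin(angle), z = 16 mm + 105 mm*cos(angle)
- pad (a joint): how far the smooth 24 mm nylon pad on the flap's inner side is squeezed in (m): 0 free, 0.014 fully in. Spring 1.5 N per mm, no preload: 0.008 is 12 N on the foot. Pad 41 mm above the hinge axis, free face 38 mm inward of the hinge plane: with the foot home it touches at flap angle about 0.2 and gives 12 N with the flap upright (0). Force at the handle is 0.4 of that at the pad
- desk_lamp: fixed black desk lamp right of the jig, standing here in every start; origin at desk height, at world (0.57, -0.05). Its round base (170 mm, 26 mm tall) is centred at world (0.50, -0.09); a thin rod rises from there to an elbow at (0.415, -0.14, 0.36), a second runs back to (0.64, -0.01, 0.41), with the shade beyond it over the wall gap. Keep the wrist clear of it when coming from the right
- mug_1: bystander: white dotted mug, 82 mm across, 91 mm tall, right of the work; origin at the middle of its underside
- mint_tin: bystander: flat blue tin, 94x62x19 mm, left; origin at the middle of its underside
- staple_box: bystander: small red box, 66x40x22 mm, lying flat; origin at the middle of its underside
- glue_stick: bystander: standing yellow stick, 27 mm across, 94 mm tall, right of the jig; origin at the middle of its underside
- rubber_stamp: bystander: stamp with a turned wooden handle, 29x56x66 mm, at the back; origin at the middle of its underside
Not all that is in view belongs to the job. What is shaped like the block but blue is not meant.

How it is judged:
On the way, in this order (a step that is already met when the one before it is completed fails the run):
1. the flap is pulled all the way down (value of joint flap above 1.1 rad), for 0.2 s.
2. the sign foot stands on the bed in front of the fence, let go, with the flap still down (x of block in the frame of fence_foot above -0.032 m and y of block in the frame of fence_foot between -0.008 and 0.008 m and z of block in the frame of fence_foot between -0.003 and 0.003 m and angle between block's own z axis and vertical below 0.05 rad and angle between the y axis of block and the y axis of jig, either way round below 0.15 rad and contact force between the arm and block below 0.1 N and value of joint flap above 0.9 rad), for 0.2 s.
At the end, for the whole second after the job is handed in: For the last second the foot stands upright (0.05 rad) on the bed, flush on the fence (gap 2.5 mm, turn 0.06 rad), within 8 mm of its middle, pressed with 8 to 16 N by the pad (5 to 11 mm in; flap within 0.15 rad of upright), the robot still holding the flap, not touching the foot (contact force between block and fence between 8 and 16 N and contact force between the arm and block below 0.1 N and value of joint flap below 0.15 rad and value of joint pad between 0.005 and 0.011 m and contact force between the fingers and flap above 1 N and linear speed of block below 0.01 m/s and x of block in the frame of fence_foot above -0.0225 m and y of block in the frame of fence_foot between -0.008 and 0.008 m and z of block in the frame of fence_foot between -0.003 and 0.003 m and angle between block's own z axis and vertical below 0.05 rad and angle between the y axis of block and the y axis of jig, either way round below 0.06 rad); the arm keeps its last pose, push and grip.
It fails at once if the sign foot is rammed into the fence (over 30 N) (contact force between block and fence above 30 N).
It fails at once if one of the other things is shifted by more than 30 mm (distance of any of mug_1, mint_tin, staple_box, glue_stick, rubber_stamp from where it was at the start of the episode above 0.03 m).
It also fails if it takes over 72 s, if anything falls off the work surface, if the arm or the gripper's body presses on something with over 40 N, if the wrist force passes 120 N, or if a joint passes its speed limit or range.

## Working session

There is one attempt and no reset: what is moved stays moved. The work goes in short steps, Python scripts to look and compute and a tool call to move; the robot and the scene stay as the last step left them, time stands still between calls to the robot, and variables do not carry over. Pictures are saved under pics/ and viewed, at most 10 in all, crops included, and the job is handed in when it is done.

Besides the shell and the picture viewer there is one more tool, called after ">>>" as name(argument=value, ...) on one line, values as JSON. play_rows: Moves the arm, as the interface text tells. Its arguments: {"type":"object","properties":{"targets":{"type":"array"},"grip":{"type":"number"}},"required":["targets"]}

```bash
mkdir -p pics
cat > h.py <<'E'
import numpy as np, cv2
from bench import r
from scipy.spatial.transform import Rotation as R
def cal(n):
    c=r.get_calibration(n); A=np.array(c["attitude"],float)
    M=A if A.shape==(3,3) else (R.from_rotvec(A).as_matrix() if A.size==3 else R.from_quat(A).as_matrix())
    return np.array(c["K"]),np.array(c["origin"]),M
def ray(n,u,v,z,c=None):
    K,o,M=c or cal(n); d=M@np.linalg.solve(K,[u,v,1.]); return o+d*(z-o[2])/d[2]
def cloud(n,D,c=None):
    K,o,M=c or cal(n); v,u=np.mgrid[:D.shape[0],:D.shape[1]]
    P=np.stack([(u-K[0,2])/K[0,0]*D,(v-K[1,2])/K[1,1]*D,D],-1); return P@M.T+o
def proj(n,p,c=None):
    K,o,M=c or cal(n); q=K@(M.T@(np.array(p)-o)); return q[:2]/q[2]
E
python3 - <<'E'
from h import *
for n in("side","top"):
    im,D=r.camera(n); cv2.imwrite(f"pics/{n}0.png",im[:,:,::-1]); np.save(f"{n}0.npy",D); np.save(f"{n}0im.npy",im)
    c=r.get_calibration(n); print(n,c)
s=r.get_state(); print(s["time"],s["position"],s["orientation"],R.from_rotvec(s["orientation"]).as_matrix().round(3))
E
```

```text
side {'K': array([[385.49705717,   0.        , 278.13561421],
       [  0.        , 385.49705717, 205.22801717],
       [  0.        ,   0.        ,   1.        ]]), 'origin': array([ 0.33506101, -0.43874099,  0.67672826]), 'attitude': array([-2.28557992,  0.2421592 , -0.12792996])}
top {'K': array([[545.36844323,   0.        , 287.64692002],
       [  0.        , 545.36844323, 217.84409526],
       [  0.        ,   0.        ,   1.        ]]), 'origin': array([0.2847876 , 0.18422712, 1.27562344]), 'attitude': array([-2.14132577,  2.11436803, -0.17282908])}
0.1 [0.23049145 0.49902915 0.3030877 ] [ 3.06665235e+00 -6.74244344e-01 -4.38792807e-04] [[ 0.908 -0.419 -0.001]
 [-0.419 -0.908 -0.002]
 [ 0.     0.002 -1.   ]]
```

View pics/top0.png

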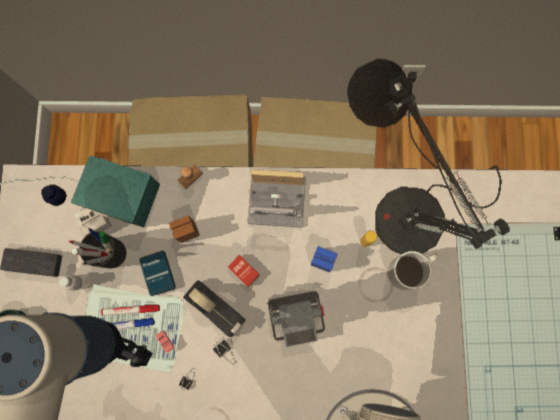

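View pics/side0.png

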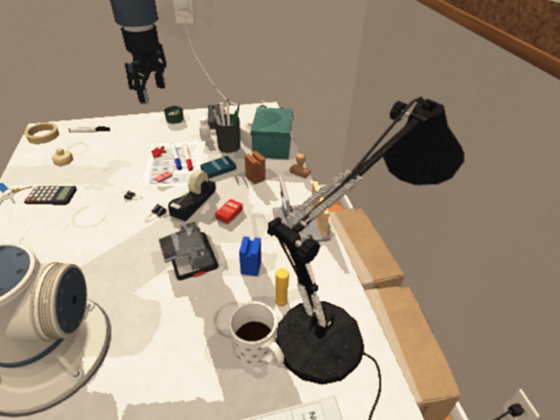

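The top picture shows the jig at (277,198) with its wooden fence at (277,177), and the flap bar at about (275,212). In both views a brown upright block stands out, at top (183,229) and side (255,166).

What could be mistaken for the sign foot:
- brown block, top (183,229)
- blue block, top (323,259), the decoy
- red staple box (243,270)
- stamp (189,176)
- green box (115,190)

I choose the brown one and check it in a close crop.

Run:
```python
from h import *
im=np.load("top0im.npy");D=np.load("top0.npy");s=np.load("side0im.npy")
a=cv2.resize(im[160:260,150:340],None,fx=4,fy=4,interpolation=cv2.INTER_CUBIC)
b=cv2.resize(s[140:280,150:350],(285,200),interpolation=cv2.INTER_CUBIC)
o=np.zeros((600,760,3),np.uint8);o[:400]=a;o[400:,:285]=b
cv2.imwrite("pics/crop1.png",o[:,:,::-1])
P=cloud("top",D)
hsv=cv2.cvtColor(im,cv2.COLOR_RGB2HSV)
print("block hsv",hsv[224:235:3,178:190:4].tolist())
sub=P[215:245,165:202]; 
m=(sub[...,2]>0.062)&(sub[...,2]<0.09)
q=sub[m];print("block top pts",len(q),q.mean(0),np.median(q[:,2]))
xy=(q[:,:2]*1000).astype(np.float32);print(cv2.minAreaRect(xy))
vv,uu=np.nonzero(m);print(uu.min()+165,uu.max()+165,vv.min()+215,vv.max()+215)
np.set_printoptions(precision=3,suppress=True,linewidth=200)
print(P[165:232:3,277].round(3).tolist())
for z0,z1 in((.08,.1),(.105,.135)):
    sub=P[160:235,240:315];m=(sub[...,2]>z0)&(sub[...,2]<z1);q=sub[m]
    print(z0,len(q),q.mean(0),q.min(0),q.max(0),cv2.minAreaRect((q[:,:2]*1000).astype(np.float32)) if len(q) else'')
```

```text
block hsv [[[13, 169, 146], [13, 163, 105], [12, 170, 123]], [[13, 168, 111], [12, 169, 143], [13, 173, 133]], [[12, 169, 139], [12, 162, 145], [13, 163, 144]], [[13, 171, 142], [13, 164, 149], [12, 168, 141]]]
block top pts 395 [0.46974741 0.43360097 0.07243291] 0.07345108594399585
((470.34149169921875, 434.60882568359375), (41.134033203125, 48.44882583618164), 22.061765670776367)
169 194 215 238
[[0.762, 0.24, -0.467], [0.626, 0.225, 0.003], [0.596, 0.222, 0.091], [0.59, 0.222, 0.088], [0.587, 0.222, 0.069], [0.587, 0.223, 0.042], [0.587, 0.224, 0.011], [0.579, 0.223, 0.013], [0.574, 0.224, 0.005], [0.565, 0.223, 0.012], [0.546, 0.221, 0.067], [0.54, 0.222, 0.06], [0.543, 0.223, 0.011], [0.537, 0.223, 0.007], [0.507, 0.219, 0.124], [0.501, 0.219, 0.122], [0.507, 0.221, 0.05], [0.508, 0.222, 0.009], [0.5, 0.222, 0.01], [0.493, 0.222, 0.014], [0.487, 0.222, 0.004], [0.481, 0.222, -0.002], [0.473, 0.222, 0.002]]
0.08 333 [0.586 0.222 0.087] [0.499 0.163 0.08 ] [0.601 0.282 0.094] ((549.843994140625, 224.9056396484375), (119.4632339477539, 98.14021301269531), 86.87596893310547)
0.105 189 [0.503 0.227 0.124] [0.497 0.183 0.114] [0.51  0.271 0.131] ((503.1258544921875, 226.90577697753906), (88.85807037353516, 10.388213157653809), 86.86083221435547)
```

View pics/crop1.png

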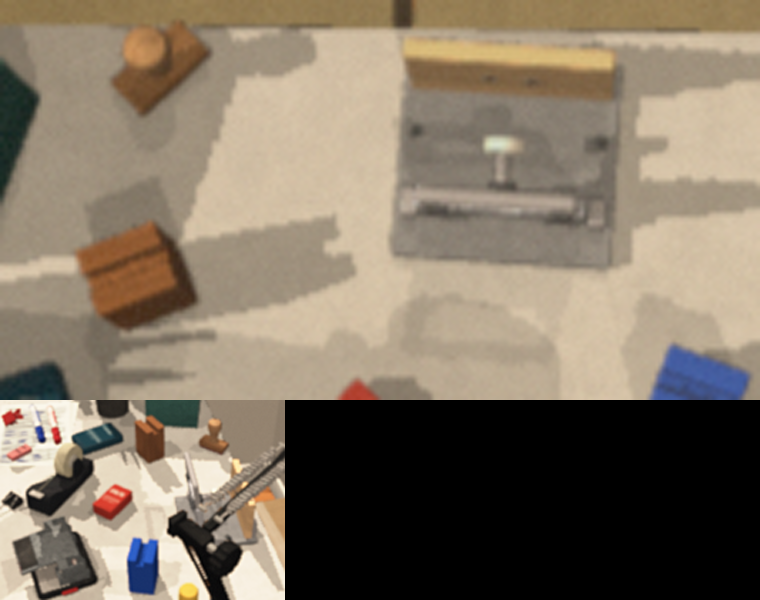

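The crop shows the brown block standing with a groove in its top at (135,270). It is the only brown one; its blue twin at (700,370) is the decoy. The flap bar is at (500,203), the white pad at (503,143), and the fence with its two bushes at (488..530,80). Next I fit the jig pose more precisely.

```bash
cat >> h.py <<'E'
np.set_printoptions(precision=4,suppress=True,linewidth=200)
def go(pos,yaw):
    s=r.get_state(); p=np.array(s["position"]); M=R.from_rotvec(s["orientation"]).as_matrix()
    y0=np.degrees(np.arctan2(M[1,0],M[0,0])); turn=(y0-yaw+180)%360-180
    M2=M@R.from_euler('z',turn,degrees=True).as_matrix()
    print("t",s["time"],"p",p,"yaw",y0.round(2),"F",np.array(s["contact_force"]).round(1),"w",s["gripper_width"],"tilt",M[2])
    print("turn",round(turn,2),"shift units",(M2.T@(np.array(pos)-p)/.03).round(3))
E
python3 - <<'E'
from h import *
im=np.load("top0im.npy");D=np.load("top0.npy");P=cloud("top",D)
sub=P[160:200,240:315];m=(sub[...,2]>.08)&(sub[...,2]<.1)&(sub[...,0]>.57);q=sub[m]
rc=cv2.minAreaRect((q[:,:2]*1000).astype(np.float32));print("fence",rc,np.median(q[:,2]))
sub=P[185:235,240:315];m=(sub[...,2]>.114);q=sub[m]
for a in range(170,280,12): pass
rc2=cv2.minAreaRect((q[:,:2]*1000).astype(np.float32));print("bar",rc2,q[:,2].max())
y=np.radians(-3.1)
for f in (rc[0],):
    print("origin est", np.array(f)/1000-.076*np.array([np.cos(y),np.sin(y)]))
# ray-based fence top: colour mask
hsv=cv2.cvtColor(im,cv2.COLOR_RGB2HSV)[160:185,245:310]
m=((hsv[...,0]>12)&(hsv[...,0]<26)&(hsv[...,1]>90)&(hsv[...,2]>190)).astype(np.uint8)
vv,uu=np.nonzero(m); pts=np.array([ray("top",u+245,v+160,.088)[:2] for u,v in zip(uu,vv)])
print("colour fence top",cv2.minAreaRect((pts*1000).astype(np.float32)),len(uu))
go([.505,.227,.26],-93.1)
E
```

```text
fence ((592.1207275390625, 222.60939025878906), (119.4524917602539, 13.534070014953613), 87.06492614746094) 0.08717784876195878
bar ((411.05621337890625, 190.7036590576172), (239.40725708007812, 81.40666961669922), 21.716018676757812) 1.27562344425706
origin est [0.5162 0.2267]
colour fence top ((591.9625244140625, 222.8282928466797), (115.08356475830078, 10.163002014160156), 87.1788330078125) 227
t 0.1 p [0.2305 0.499  0.3031] yaw -24.8 F [-0.4 -0.   0.9] w 1.0006912292254626 tilt [ 0.0001  0.0017 -1.    ]
turn 68.3 shift units [ 8.557 -9.628  1.445]
```

>>> play_rows(targets=[0,0,0,8.55,0,0,0,8.55,0,0,0,8.55,0,0,0,8.55,0,0,0,8.55,0,0,0,8.55,0,0,0,8.5,0,0,0,8.5,1,-1,0,0,1,-1,0,0,1,-1,0,0,1,-1,0,0], grip=0)

```text
time: 1.3
position: [0.3446, 0.3716, 0.3035]
orientation: [2.161, -2.28, 0.0]
contact_force: [0.6, 0.1, 0.9]
gripper_width: 1.004
grip_force: 0.0
```

>>> play_rows(targets=[1,-1,0,0,1,-1,0,0,1,-1,0,0,1,-1,0,0,0.5,-1,0.4,0,0,-0.5,1,0,0,0,0,0,0,0,0,0])

```text
time: 2.1
position: [0.5013, 0.2289, 0.2613]
orientation: [2.158, -2.28, 0.0]
contact_force: [0.3, -0.0, 0.4]
gripper_width: 1.001
grip_force: 0.0
```

Run:
```python
from h import *
go([.503,.227,.174],-93)
c=cal("wrist");im,D=r.camera("wrist");cv2.imwrite("pics/w1.png",im[:,:,::-1])
P=cloud("wrist",D,c);print(c[1])
m=(P[...,2]>.1)&(P[...,2]<.14)&(D>0)&(np.hypot(P[...,0]-.5,P[...,1]-.227)<.08)
q=P[m];print(len(q),np.median(q,0) if len(q) else'',cv2.minAreaRect((q[:,:2]*1000).astype(np.float32)) if len(q) else '')
for p in([.503,.227,.121],[.586,.222,.088]):print(proj("wrist",p,c))
```

```text
t 2.1 p [0.5013 0.2289 0.2613] yaw -93.13 F [ 0.3 -0.   0.4] w 1.001443672353773 tilt [ 0.0017  0.0015 -1.    ]
turn -0.13 shift units [ 0.055 -0.063  2.909]
[0.4969 0.153  0.3316]
1538 [0.5012 0.219  0.1244] ((502.55450439453125, 223.6957550048828), (88.81415557861328, 11.482897758483887), 87.10884857177734)
[276.9893 221.6353]
[179.9044 208.276 ]
```

View pics/w1.png

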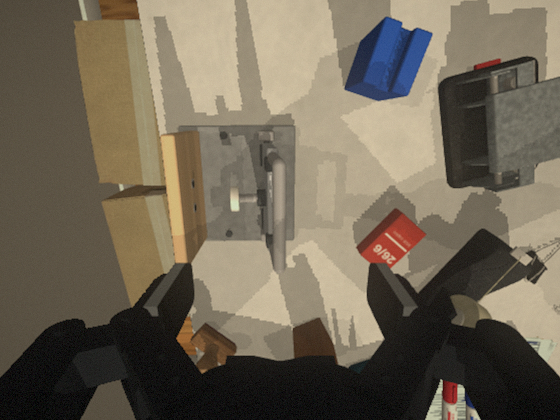

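The wrist picture shows the bar at (279,210), between the open fingers, with the pad at (233,200) and the fence at (185,200). The bar measures (0.5026, 0.224), which agrees with the top view. Descend and grip.

>>> play_rows(targets=[0.1,-0.05,0.9,0,0,0,1,0,0,0,0.8,0,0,0,0.2,0,0,0,0,0])

```text
time: 2.65
position: [0.5026, 0.2267, 0.1756]
orientation: [-2.162, 2.279, -0.001]
contact_force: [0.1, 1.4, 0.3]
gripper_width: 1.001
grip_force: 0.0
```

>>> play_rows(targets=[0,0,0,0,0,0,0,0,0,0,0,0,0,0,0,0,0,0,0,0,0,0,0,0,0,0,0,0,0,0,0,0], grip=1)

```text
time: 3.45
position: [0.5029, 0.2262, 0.1753]
orientation: [-2.16, 2.28, -0.0]
contact_force: [-0.6, -0.3, 4.2]
gripper_width: 0.095
grip_force: 58.6
```

```bash
python3 -c "
import numpy as np
t=np.linspace(.125,1.2,12);y=.105*np.sin(t)/.03;z=-.105*np.cos(t)/.03
print(np.diff(y).round(3),np.diff(z).round(3))"
```

```text
[0.337 0.329 0.319 0.305 0.289 0.27  0.248 0.224 0.197 0.169 0.139] [0.059 0.092 0.123 0.154 0.183 0.21  0.236 0.259 0.279 0.297 0.312]
```

>>> play_rows(targets=[0,0.34,0.06,0,0,0.33,0.09,0,0,0.32,0.12,0,0,0.3,0.15,0,0,0.29,0.18,0,0,0.27,0.21,0])

```text
time: 4.05
position: [0.4462, 0.2293, 0.151]
orientation: [-2.161, 2.28, 0.0]
contact_force: [-0.4, -1.6, 5.8]
gripper_width: 0.094
grip_force: 59.4
```

>>> play_rows(targets=[0,0.25,0.24,0,0,0.22,0.26,0,0,0.2,0.28,0,0,0.17,0.3,0,0,0.14,0.31,0,0,0,0,0,0,0,0,0,0,0,0,0])

```text
time: 4.85
position: [0.4179, 0.2308, 0.1084]
orientation: [2.16, -2.281, -0.001]
contact_force: [2.0, 0.5, -1.1]
gripper_width: 0.095
grip_force: 62.3
```

Run:
```python
from h import *
go([.419,.231,.108],-93)
c=cal("side");im,D=r.camera("side");cv2.imwrite("pics/s2.png",cv2.resize(im[120:320,200:380],None,fx=3,fy=3)[:,:,::-1])
```

```text
t 4.85 p [0.4179 0.2308 0.1084] yaw -93.12 F [ 2.   0.5 -1.1] w 0.09488697039468894 tilt [ 0.0002  0.0007 -1.    ]
turn -0.12 shift units [-0.009 -0.036  0.013]
```

Bar height 0.0544 corresponds to a flap angle of about 1.2, so the flap is down. I open only part way to keep the fingers clear of the plate, then lift.

>>> play_rows(targets=[0,0,0,0,0,0,0,0,0,0,0,0,0,0,0,0,0,0,-0.3,0,0,0,-0.6,0,0,0,-1,0,0,0,-1,0,0,0,-1,0,0,0,0,0], grip=0.7)

```text
time: 5.9
position: [0.4198, 0.2319, 0.231]
orientation: [-2.155, 2.273, -0.002]
contact_force: [-0.7, 0.5, -0.2]
gripper_width: 0.299
grip_force: 0.0
```

Run:
```python
from h import *
go([.4703,.4346,.2],22)
im,D=r.camera("side");P=cloud("side",D)
im2,D2=r.camera("top");P=cloud("top",D2);m=(P[...,2]>.035)&(abs(P[...,0]-.42)<.05)&(abs(P[...,1]-.23)<.06);print(np.sum(m),np.median(P[m],0))
hsv=cv2.cvtColor(im2,cv2.COLOR_RGB2HSV)
m=np.zeros(D2.shape,np.uint8);m[210:250,160:205]=cv2.inRange(hsv,(5,120,60),(20,255,255))[210:250,160:205]
m&=((P[...,2]>.06)&(P[...,2]<.09)).astype(np.uint8)*255
q=P[m>0];print(len(q),cv2.minAreaRect((q[:,:2]*1000).astype(np.float32)))
vv,uu=np.nonzero(m);pts=np.array([ray("top",u,v,.075)[:2] for u,v in zip(uu,vv)])
print(cv2.minAreaRect((pts*1000).astype(np.float32)))
```

```text
t 5.9 p [0.4198 0.2319 0.231 ] yaw -93.06 F [-0.7  0.5 -0.2] w 0.2992002932747093 tilt [-0.0059 -0.0071 -1.    ]
turn -115.06 shift units [ 4.084 -5.631  1.084]
5243 [0.408  0.231  0.5783]
381 ((469.2669372558594, 433.52789306640625), (38.9658203125, 47.86837387084961), 22.8231143951416)
((468.2772521972656, 432.4447326660156), (41.091373443603516, 48.527488708496094), 23.032350540161133)
```

>>> play_rows(targets=[0,0,0,-8.5,0,0,0,-8.5,0,0,0,-8.5,0,0,0,-8.5,0,0,0,-8.5,0,0,0,-8.5,0,0,0,-8.5,0,0,0,-8.5,0,0,0,-8.5,0,0,0,-8.5,0,0,0,-8.5,0,0,0,-8.5], grip=0)

```text
time: 7.2
position: [0.4175, 0.2303, 0.2248]
orientation: [3.13, 0.253, -0.003]
contact_force: [0.2, 0.1, -0.0]
gripper_width: 1.001
grip_force: 0.0
```

>>> play_rows(targets=[0,0,0,-6.8,0,0,0,-6.8,0.8,-1,0,0,0.8,-1,0,0,0.8,-1,0,0,0.8,-1,0,0,0.8,-1,0,0,0,-0.5,0,0,0,0,0,0,0,0,0,0])

```text
time: 8.2
position: [0.4652, 0.4286, 0.225]
orientation: [3.08, 0.613, -0.003]
contact_force: [0.4, -0.2, 0.2]
gripper_width: 1.002
grip_force: 0.0
```

Run:
```python
from h import *
c=cal("wrist");im,D=r.camera("wrist");cv2.imwrite("pics/w2.png",im[:,:,::-1])
P=cloud("wrist",D,c);hsv=cv2.cvtColor(im,cv2.COLOR_RGB2HSV)
m=(cv2.inRange(hsv,(4,100,40),(22,255,255))>0)&(D>0)&(P[...,2]>.06)&(P[...,2]<.09)&(np.hypot(P[...,0]-.469,P[...,1]-.434)<.045)
q=P[m];print(len(q),np.median(q[:,2]),cv2.minAreaRect((q[:,:2]*1000).astype(np.float32)),proj("wrist",[.4693,.4335,.075],c))
go([.4693,.4335,.108],22.6)
```

```text
3129 0.07455168309578572 ((469.03369140625, 432.6873474121094), (40.05460739135742, 47.34597396850586), 22.25402069091797) [275.7357 211.248 ]
t 8.25 p [0.4654 0.4283 0.2255] yaw 22.5 F [0.  0.  0.2] w 0.9968423746396523 tilt [-0.0011  0.0007 -1.    ]
turn -0.1 shift units [ 0.191 -0.114  3.917]
```

View pics/w2.png

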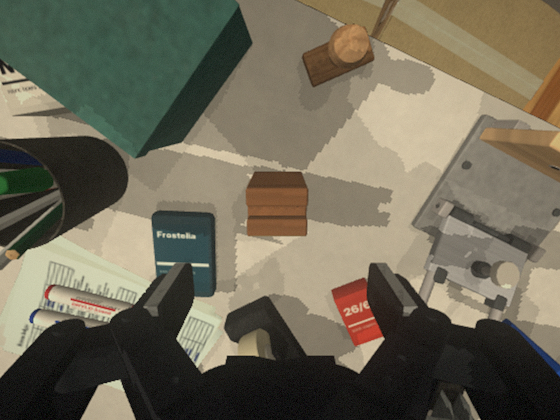

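Block at (277,204), with the groove running along the finger closing line, and the flap down at (480,265). The fingertips (z about 0.035) stay above the tin at (185,250), which is 19 mm tall.

>>> play_rows(targets=[0.17,-0.1,0.9,0,0,0,1,0,0,0,1,0,0,0,0.7,0,0,0,0.3,0,0,0,0,0,0,0,0,0])

```text
time: 8.95
position: [0.4699, 0.4339, 0.1104]
orientation: [-3.08, -0.613, -0.003]
contact_force: [0.5, -0.5, -0.1]
gripper_width: 1.001
grip_force: 0.0
```

>>> play_rows(targets=[0,0,0,0,0,0,0,0,0,0,0,0,0,0,0,0,0,0,0,0,0,0,0,0], grip=1)

```text
time: 9.55
position: [0.4697, 0.4344, 0.1101]
orientation: [-3.08, -0.613, -0.003]
contact_force: [-0.1, 0.7, 5.8]
gripper_width: 0.557
grip_force: 62.6
```

>>> play_rows(targets=[0,0,-0.3,0,0,0,-1,0,0,0,-1,0,0,0,-1,0,0,0,-1,0,0,0,0,0,0,0,0,0])

```text
time: 10.25
position: [0.469, 0.4339, 0.238]
orientation: [-3.08, -0.613, 0.001]
contact_force: [0.1, -0.2, -2.3]
gripper_width: 0.553
grip_force: 62.1
```

Run:
```python
from h import *
s=r.get_state();M=R.from_rotvec(s["orientation"]).as_matrix()
c=cal("wrist");im,D=r.camera("wrist");cv2.imwrite("pics/w3.png",im[:,:,::-1])
P=cloud("wrist",D,c);hsv=cv2.cvtColor(im,cv2.COLOR_RGB2HSV)
L=(P-np.array(s["position"]))@M
m=(cv2.inRange(hsv,(4,100,40),(22,255,255))>0)&(D>0)&(abs(L[...,2]-.04)<.02)&(np.hypot(L[...,0],L[...,1])<.05)
q=L[m];print("block top in tool frame",len(q),np.median(q[:,2]),cv2.minAreaRect((q[:,:2]*1000).astype(np.float32)),q.min(0),q.max(0))
print(s["gripper_width"])
# jig: fence top from wrist camera & top camera
im2,D2=r.camera("top");Q=cloud("top",D2)
m=(Q[...,2]>.075)&(Q[...,2]<.1)&(Q[...,0]>.57)&(Q[...,0]<.62)&(Q[...,1]>.15)&(Q[...,1]<.3)
print("fence top cam",cv2.minAreaRect((Q[m][:,:2]*1000).astype(np.float32)))
go([.566-.02-.01,.2236,.2],-3)
```

```text
block top in tool frame 11746 0.03570401890718228 ((-1.2115917205810547, -3.777008056640625), (41.152278900146484, 83.0732650756836), 0.3258948028087616) [-0.0219 -0.0453  0.0206] [0.0193 0.0378 0.06  ]
0.5532455086807095
fence top cam ((591.7587280273438, 222.6274871826172), (119.58328247070312, 13.6913480758667), 86.27843475341797)
t 10.35 p [0.4687 0.4334 0.2362] yaw 22.49 F [-0.4 -0.  -2.4] w 0.5524650995319161 tilt [-0.0032  0.0011 -1.    ]
turn 25.49 shift units [2.611 6.862 1.216]
```

>>> play_rows(targets=[0,0,0,8.5,0,0,0,8.5,0,0,0,8.5,0.5,1,0,0,0.5,1,0,0,0.5,1,0,0,0.5,1,0,0,0.5,1,0,0,0.5,1,0,0,0.4,0.7,0,0,0,0,0.6,0,0,0,0,0])

```text
time: 11.55
position: [0.5592, 0.2263, 0.216]
orientation: [3.137, -0.085, -0.011]
contact_force: [-0.7, -0.9, -2.7]
gripper_width: 0.554
grip_force: 62.2
```

Run:
```python
from h import *
r.camera("wrist")
s=r.get_state();M=R.from_rotvec(s["orientation"]).as_matrix()
c=cal("wrist");im,D=r.camera("wrist");cv2.imwrite("pics/w4.png",im[:,:,::-1])
P=cloud("wrist",D,c)
m=(P[...,2]>.08)&(P[...,2]<.096)&(P[...,0]>.57)&(P[...,0]<.62)&(P[...,1]>.14)&(P[...,1]<.31)
print("fence wrist cam",m.sum(),cv2.minAreaRect((P[m][:,:2]*1000).astype(np.float32)),c[1])
go([.5612,.2243,.1215],-3)
```

```text
fence wrist cam 3266 ((591.3683471679688, 219.70748901367188), (120.42393493652344, 12.032772064208984), 86.97026062011719) [0.6352 0.2227 0.2874]
t 11.65 p [0.5601 0.2276 0.2188] yaw -2.99 F [ 0.6  1.2 -0.8] w 0.5503608452949388 tilt [-0.0024  0.002  -1.    ]
turn 0.01 shift units [0.051 0.102 3.242]
```

View pics/w4.png

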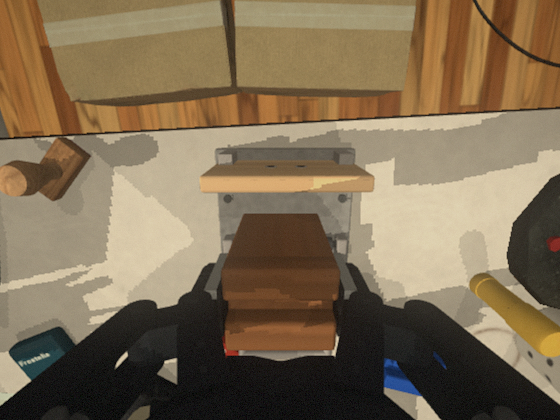

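Run:
```python
from h import *
c=cal("wrist");im=cv2.imread("pics/w4.png");hsv=cv2.cvtColor(im,cv2.COLOR_BGR2HSV)
m=cv2.inRange(hsv,(4,110,40),(18,255,255))
for v in(312,325,335,342):
    u=np.nonzero(m[v,200:360])[0]+200; print(v,u.min(),u.max(),[ray("wrist",x,v,.183)[:2].round(4) for x in(u.min(),u.max())])
```

```text
312 228 333 [array([0.5592, 0.2489]), array([0.5569, 0.2052])]
325 224 336 [array([0.5528, 0.2512]), array([0.5503, 0.2039])]
335 223 334 [array([0.5478, 0.2522]), array([0.5453, 0.2048])]
342 222 334 [array([0.5442, 0.253 ]), array([0.5416, 0.2048])]
```

>>> play_rows(targets=[0.03,0.17,0.3,0,0,0,0.6,0,0,0,0.8,0,0,0,0.7,0,0,0,0.4,0,0,0,0.2,0,0,0,0,0,0,0,0,0,0,0,0,0])

```text
time: 12.55
position: [0.5619, 0.223, 0.1311]
orientation: [-3.139, 0.082, -0.003]
contact_force: [0.2, 0.1, -0.8]
gripper_width: 0.551
grip_force: 62.2
```

Run:
```python
from h import *
go([.5608,.2223,.1207],-3)
```

```text
t 12.55 p [0.5619 0.223  0.1311] yaw -2.98 F [ 0.2  0.1 -0.8] w 0.5514093995403995 tilt [ 0.0019 -0.0012 -1.    ]
turn 0.02 shift units [-0.034  0.026  0.347]
```

Now lower it gently in small steps.

>>> play_rows(targets=[0,0.03,0.15,0,0,0,0.1,0,0,0,0.05,0,0,0,0,0,0,0,0,0])

```text
time: 13.05
position: [0.5613, 0.2218, 0.1209]
orientation: [3.14, -0.082, 0.0]
contact_force: [-0.2, -0.6, -0.9]
gripper_width: 0.555
grip_force: 62.2
```

>>> play_rows(targets=[0,0,0.03,0,0,0,0,0,0,0,0,0])

```text
time: 13.35
position: [0.5613, 0.2218, 0.1201]
orientation: [-3.14, 0.082, -0.0]
contact_force: [-0.0, -0.1, -1.4]
gripper_width: 0.556
grip_force: 62.4
```

>>> play_rows(targets=[0,0,0.03,0,0,0,0,0,0,0,0,0])

```text
time: 13.65
position: [0.5614, 0.2218, 0.1201]
orientation: [-3.14, 0.082, -0.001]
contact_force: [-2.8, -0.1, 4.8]
gripper_width: 0.555
grip_force: 62.9
```

>>> play_rows(targets=[0,0,0.03,0,0,0,0,0,0,0,0,0])

```text
time: 13.95
position: [0.5614, 0.2218, 0.12]
orientation: [-3.14, 0.081, -0.002]
contact_force: [-4.5, -1.3, 9.8]
gripper_width: 0.554
grip_force: 63.6
```

>>> play_rows(targets=[0,0,-0.03,0,0,0,0,0,0,0,0,0,0,0,0,0,0,0,0,0,0,0,0,0], grip=0)

```text
time: 14.55
position: [0.5612, 0.2217, 0.1189]
orientation: [3.14, -0.082, -0.0]
contact_force: [-0.1, -0.8, -0.9]
gripper_width: 1.0
grip_force: 0.0
```

>>> play_rows(targets=[0,0,-0.3,0,0,0,-0.8,0,0,0,-1,0,0,0,-1,0,0,0,-1,0,0,0,0,0,0,0,0,0])

```text
time: 15.25
position: [0.5614, 0.222, 0.2433]
orientation: [-3.139, 0.082, -0.003]
contact_force: [0.1, -0.0, -0.6]
gripper_width: 1.002
grip_force: 0.0
```

Run:
```python
from h import *
c=cal("wrist");im,D=r.camera("wrist");cv2.imwrite("pics/w5.png",im[:,:,::-1])
P=cloud("wrist",D,c);hsv=cv2.cvtColor(im,cv2.COLOR_RGB2HSV);br=cv2.inRange(hsv,(4,100,40),(22,255,255))>0
m=br&(P[...,2]>.078)&(P[...,2]<.092)&(P[...,0]<.583)&(P[...,0]>.52)&(abs(P[...,1]-.223)<.04)
print("block",m.sum(),np.median(P[m][:,2]),cv2.minAreaRect((P[m][:,:2]*1000).astype(np.float32)))
m=(P[...,2]>.081)&(P[...,2]<.096)&(P[...,0]>.583)&(P[...,0]<.62)&(P[...,1]>.14)&(P[...,1]<.31)
print("fence",m.sum(),cv2.minAreaRect((P[m][:,:2]*1000).astype(np.float32)))
go([.418,.230,.2],-93)
```

```text
block 2225 0.08487945935111349 ((560.900634765625, 221.47747802734375), (47.464759826660156, 39.27170181274414), 87.06537628173828)
fence 2584 ((591.223388671875, 219.5940399169922), (119.91797637939453, 12.36559009552002), 87.07939910888672)
t 15.3 p [0.5609 0.2217 0.242 ] yaw -3.01 F [ 0.8  0.4 -0.3] w 0.9989592336957205 tilt [-0.0004 -0.0003 -1.    ]
turn 89.99 shift units [-0.026  4.772  1.402]
```

View pics/w5.png

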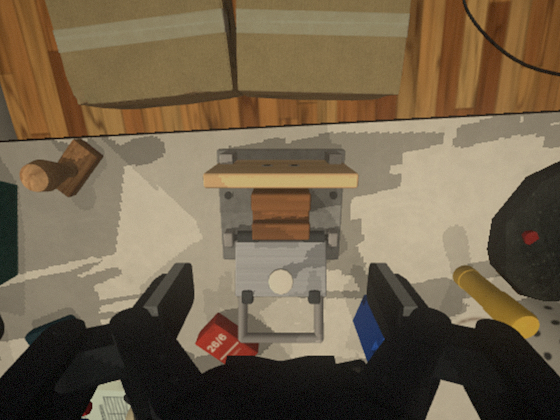

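The block sits at (280,215), square to the fence at (281,178): fence_foot x about -0.024, y offset under 1 mm. The flap is still down, with its bar at (282,335). Now back to the bar.

>>> play_rows(targets=[0,0,0,8.2,0,0,0,8.2,0,0,0,8.2,0,0,0,8.2,0,0,0,8.2,0,0,0,8.2,0,0,0,8.2,0,0,0,8.2,0,0,0,8.2,0,0,0,8.2,0,0,0,8,0,0.8,0,0], grip=0.7)

```text
time: 16.5
position: [0.5379, 0.2226, 0.2399]
orientation: [2.154, -2.282, -0.0]
contact_force: [-0.9, -0.0, 0.3]
gripper_width: 0.299
grip_force: 0.0
```

>>> play_rows(targets=[0,1,0,0,0,1,0,0,0,1,0,0,0,0.9,0.4,0,0,0,1,0,0,0,0.7,0,0,0,0.4,0,0,0,0,0,0,0,0,0])

```text
time: 17.4
position: [0.4204, 0.2289, 0.1669]
orientation: [2.162, -2.278, 0.001]
contact_force: [0.8, 0.4, 0.9]
gripper_width: 0.301
grip_force: 0.0
```

Run:
```python
from h import *
go([.418,.230,.1084],-93)
```

```text
t 17.4 p [0.4204 0.2289 0.1669] yaw -92.99 F [0.8 0.4 0.9] w 0.30086112252001845 tilt [ 0.0012  0.0006 -1.    ]
turn 0.01 shift units [-0.033  0.079  1.95 ]
```

>>> play_rows(targets=[0,0.08,0.5,0,0,0,0.7,0,0,0,0.5,0,0,0,0.23,0,0,0,0,0])

```text
time: 17.9
position: [0.418, 0.2291, 0.109]
orientation: [2.162, -2.278, 0.0]
contact_force: [0.3, 0.2, 0.5]
gripper_width: 0.3
grip_force: 0.0
```

>>> play_rows(targets=[0,0,0,0,0,0,0,0,0,0,0,0,0,0,0,0,0,0,0,0,0,0,0,0], grip=1)

```text
time: 18.5
position: [0.4175, 0.2296, 0.1102]
orientation: [-2.162, 2.279, 0.002]
contact_force: [-5.3, 0.6, 3.8]
gripper_width: 0.094
grip_force: 58.5
```

```bash
python3 -c "
import numpy as np
t=np.linspace(1.2,.4,11);y=.105*np.sin(t)/.03;z=-.105*np.cos(t)/.03
print(np.diff(y).round(3),np.diff(z).round(3))
t=np.linspace(.4,.0,11);y=.105*np.sin(t)/.03;z=-.105*np.cos(t)/.03
print(np.diff(y).round(3),np.diff(z).round(3))"
```

```text
[-0.112 -0.132 -0.151 -0.17  -0.187 -0.203 -0.218 -0.231 -0.243 -0.253] [-0.257 -0.247 -0.236 -0.223 -0.208 -0.193 -0.176 -0.158 -0.139 -0.119]
[-0.13  -0.132 -0.134 -0.135 -0.137 -0.138 -0.139 -0.139 -0.14  -0.14 ] [-0.052 -0.047 -0.041 -0.036 -0.031 -0.025 -0.02  -0.014 -0.008 -0.003]
```

>>> play_rows(targets=[0,-0.11,-0.26,0,0,-0.13,-0.25,0,0,-0.15,-0.24,0,0,-0.17,-0.22,0,0,-0.19,-0.21,0,0,-0.2,-0.19,0,0,-0.22,-0.18,0,0,-0.23,-0.16,0,0,-0.24,-0.14,0,0,-0.25,-0.12,0,0,0,0,0])

```text
time: 19.6
position: [0.4757, 0.2266, 0.1716]
orientation: [-2.161, 2.276, -0.001]
contact_force: [-7.1, 0.2, 12.4]
gripper_width: 0.09
grip_force: 61.6
```

Run:
```python
from h import *
go([.5155,.2236,.175],-93)
```

```text
t 19.6 p [0.4757 0.2266 0.1716] yaw -92.97 F [-7.1  0.2 12.4] w 0.09014131621443329 tilt [-0.0016 -0.0028 -1.    ]
turn 0.03 shift units [ 0.029 -1.33  -0.109]
```

```bash
cat > flap.py <<'E'
from h import *
import sys
s=r.get_state();c=cal("wrist");im,D=r.camera("wrist");P=cloud("wrist",D,c)
o=np.array([.5153,.2236]);a=np.radians(-3);d=np.array([np.cos(a),np.sin(a)]);n=np.array([-d[1],d[0]])
J=np.stack([(P[...,:2]-o)@d,(P[...,:2]-o)@n,P[...,2]],-1)
hsv=cv2.cvtColor(im,cv2.COLOR_RGB2HSV)
m=(D>0)&(J[...,1]>-.034)&(J[...,1]<-.016)&(J[...,0]>-.07)&(J[...,0]<.03)&(J[...,2]>.1)&(J[...,2]<.14)
q=J[m];print("bar",m.sum(),q.mean(0) if len(q) else '',q[:,2].max() if len(q) else '')
br=(cv2.inRange(hsv,(4,100,40),(22,255,255))>0)&(J[...,2]>.078)&(J[...,2]<.092)&(J[...,0]>.0)&(J[...,0]<.068)&(abs(J[...,1])<.04)
q=J[br];print("block",br.sum(),cv2.minAreaRect((q[:,:2]*1000).astype(np.float32)) if len(q) else '')
p=(np.array(s["position"])[:2]-o);print("tcp jig",p@d,p@n,s["position"][2],"F",np.array(s["contact_force"]),"wT",np.array(s["wrist_torque"]),s["time"])
cv2.imwrite("pics/"+sys.argv[1],im[:,:,::-1])
E
python3 flap.py w6.png
```

```text
bar 813 [-0.0401 -0.0252  0.1175] 0.12033004356833202
block 4627 ((45.814552307128906, -5.779392242431641), (44.261573791503906, 59.32854080200195), 0.08742893487215042)
tcp jig -0.03969182128109532 0.0008868887849504082 0.17161474201410434 F [-7.1252  0.2135 12.4366] wT [-0.0929  2.3537  0.0408] 19.6
```

View pics/w6.png

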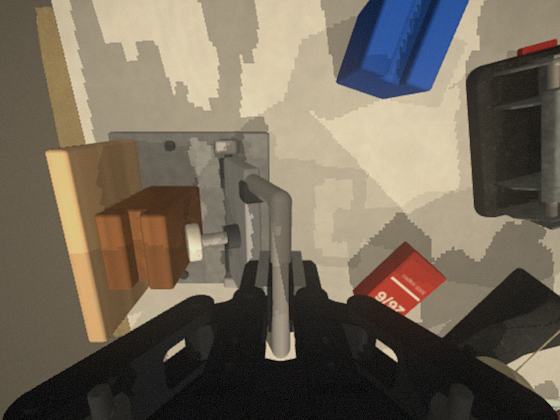

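The picture shows the bar at (283,270) between the pads, the flap near 0.39 rad, and the pad at (195,243) not yet touching the block at (150,238). I continue up more slowly.

>>> play_rows(targets=[0,-0.13,-0.05,0,0,-0.13,-0.05,0,0,-0.13,-0.04,0,0,-0.07,-0.02,0,0,-0.07,-0.02,0,0,-0.07,-0.02,0,0,-0.07,-0.01,0,0,-0.07,-0.01,0,0,0,0,0,0,0,0,0])

```text
time: 20.65
position: [0.4976, 0.2253, 0.1777]
orientation: [-2.161, 2.276, -0.002]
contact_force: [-3.3, 0.7, 7.6]
gripper_width: 0.093
grip_force: 62.0
```

```bash
python3 flap.py w7.png
```

```text
bar 808 [-0.0181 -0.0251  0.1237] 0.12651589929412255
block 4119 ((48.35731506347656, -0.24008941650390625), (39.18312072753906, 48.17064666748047), 0.10239309817552567)
tcp jig -0.017733049733185912 0.0007879366500522399 0.17770651305700855 F [-3.3095  0.7374  7.5954] wT [0.0775 1.4666 0.0022] 20.65
```

>>> play_rows(targets=[0,-0.07,-0.01,0,0,-0.07,-0.01,0,0,-0.07,-0.01,0,0,-0.07,-0.01,0,0,-0.07,0,0,0,-0.06,0,0,0,-0.06,0,0,0,-0.05,0,0,0,0,0,0,0,0,0,0])

```text
time: 21.7
position: [0.5126, 0.2246, 0.1785]
orientation: [-2.162, 2.277, -0.0]
contact_force: [-5.2, 0.9, 6.8]
gripper_width: 0.091
grip_force: 62.9
```

```bash
python3 flap.py w8.png
```

```text
bar 819 [-0.0032 -0.0251  0.1252] 0.12838198249889216
block 3953 ((48.43233108520508, -0.5800189971923828), (39.0897216796875, 48.16474914550781), 0.1338583379983902)
tcp jig -0.0027217351162483593 0.0008172957647794002 0.17845363219976723 F [-5.1619  0.9156  6.8485] wT [ 0.4071  1.9113 -0.0067] 21.7
```

>>> play_rows(targets=[0,-0.04,0,0,0,-0.04,0,0,0,0,0,0,0,0,0,0,0,0,0,0,0,0,0,0])

```text
time: 22.35
position: [0.515, 0.2244, 0.1785]
orientation: [-2.162, 2.277, -0.0]
contact_force: [-4.5, 1.7, 6.8]
gripper_width: 0.091
grip_force: 62.9
```

```bash
python3 flap.py w9.png
python3 - <<'E'
from h import *
im=cv2.imread("pics/w9.png");cv2.imwrite("pics/w9c.png",cv2.resize(im[120:350,20:330],None,fx=2,fy=2))
E
```

```text
bar 818 [-0.0008 -0.0251  0.1252] 0.12786145686314598
block 3941 ((48.4527702331543, -0.5423164367675781), (47.891807556152344, 39.039520263671875), 89.99610137939453)
tcp jig -0.0003859324134830569 0.0008296855921244412 0.1784667183514531 F [-4.5483  1.7352  6.7964] wT [ 0.4333  2.0541 -0.0131] 22.35
```

View pics/w9c.png

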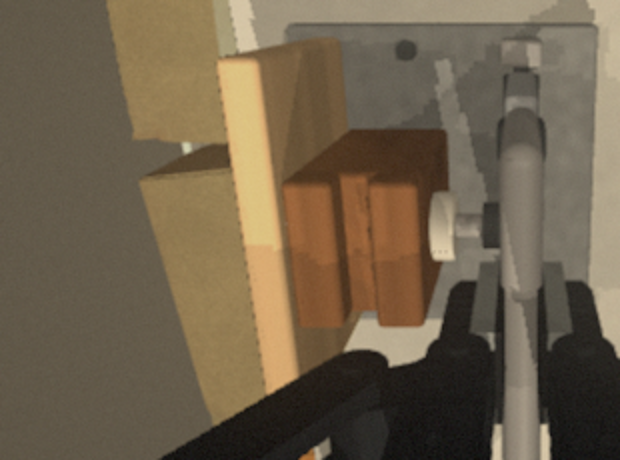

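The foot is square against the fence at (300,240). The pad at (442,225) presses on its back, the stem is partly squeezed in, and the bar is within about 1 mm of upright. Handing in.

```bash
python3 -c "
from bench import r
print(r.sign_off())"
```

```text
the job is handed in; nothing more can be done
None
```

I handed the job in with the foot standing square against the middle of the fence and the gripper still holding the flap about upright, at an estimated 12 N on the pad (judged from the flap angle, not measured); no verdict came back.

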